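Move four tube housings from the carrier tray to the curing rack in sequence

ROBOT

A 6-joint arm with a two-finger parallel gripper is mounted at the origin on the work surface. World frame = base frame: x ahead of the robot, y to its left, z up, the work surface at z = 0. Lengths are in m, angles in rad, forces in N, time in s.
With the tool pointing down it reaches from about 0.3 to 0.775 m from the base axis. Payload 14.6 kg.
Tool frame: the origin (TCP) lies midway between the tips of the shut fingers; the grasp point (between the pads) lies 19 mm behind it (r.hold_point_z is the z of the grasp point in the tool frame, in m); z points along the fingers, y is the line along which they close (so a half turn about z gives the same grasp; the last joint's range is limited). The gripper opens to 94 mm and grips with 3 to 60 N. Pads are 16 mm wide; open, the fingers measure 119 mm over their backs; the gripper's body (75 mm by 177 mm) begins 78 mm behind the grasp point.
Start: joints at [1.156, 0.3, 1.521, -0, 1.321, -0.067], TCP at [0.187, 0.517, 0.205] pointing down, gripper open.
Joint ranges: [-3.03, 3.03], [-0.79, 2.21], [0.23, 2.52], [-1.04, 4.18], [0, 3.07], [-2.55, 2.55]. Speed limits (rad/s): [2.22, 2.22, 2.57, 3.14, 3.14, 3.14].

INTERFACE

Orientations are given as [roll, pitch, yaw] about the fixed x, y, z axes, in that order (R = Rz(yaw) Ry(pitch) Rx(roll)).
In Python, from plant import r, capture, camera_info, nets gives the robot as it stands.
- The arm moves only by the tool send_rows, never from a script. Its argument "moves" is one flat list of numbers, 6 for each row, row after row: the shift along the tool's x, y, z in m, then the turn, a rotation vector about the tool's x, y, z in degrees. A call has 1 to 20 rows; each row is the pose to reach, as a shift and turn from the pose commanded when the call began, along the tool's axes at that moment; what a row does not reach only later rows make up. A row lasts 1/8 s, in which the tool goes at most 62.5 mm and 10.7 degrees, less where a joint would pass 70% of its speed; a pose out of reach is approached as far as the arm can. A call with a gripper value outside its range is refused whole. "claw" is the opening, from -1 (shut) to 1 (fully open), set as the call begins (left out, the last holds). The fingers move at their own pace and stop on an object; the grip force is fixed at half the most. Time passes only in rows, so rows that repeat a pose let the fingers close. It gives the time, the measured TCP pose, the force, the opening and the grip force at its end, in the units of the state.
- r.sense(): the state, without advancing time (a new reading comes with each control period).
- capture(name): name is "scene" or "side" or "wrist"; returns the picture (420x560x3 uint8, blue, green, red); there is no depth.
- camera_info(name): a dict with "vertical_fov" (degrees; the focal length in pixels is half the picture's height over the tangent of half this angle, whatever the lens; pixels are square), "cx", "cy" (the principal point, pixels), "pose" (4x4, takes a point from camera to world coordinates). Camera axes: x right, y up, looking along -z (the intrinsics and any distortion apply to the point x, -y, -z); pixel columns grow to the right and rows downward; lengths in m; the calibration is good to about 2 mm. A picture is of the moment at which its call begins: read the wrist's pose just before it. camera_info takes no time and is no camera call; for the wrist camera it gives the pose at the moment of the call.
- r.hand_in(): hands the job in; it is judged then, once.
Trained networks look in the newest picture that a camera, given by its name, has taken for a name from the list of things; names that differ only in an ending like _2 or _b are one class to them, and where a whole thing is asked for, a point or a joint stands for the part that bears it (a point fixed in the world has none). Each returns a list of dicts, best first, with "p" (0 to 1); they miss things now and then, are a little off and sometimes report something else, mostly with a low value. They report only what shows in the picture. A call takes as long as a camera call. They do not tell look-alikes from the thing itself.
- nets.recognise(name, camera): "bbox" ([left, top, right, bottom] in pixels, round what is visible of it).
- nets.masks_of(name, camera): "mask" (420x560 bool, what is visible of it) and "bbox" ([left, top, right, bottom] in pixels, round what is visible of it).
The state is a dict: "t": time; "joint_pos": joint angles; "joint_velocities": joint speeds; "tau": joint torques, N m; "tool_pos": TCP position; "ee_rot": TCP orientation; "ft_force": force on the tool from outside, world axes, zero at the start; "torque": the same for the moment, N m; "grip_width": finger opening in m; "grasp_force": force on a finger pad.
Only numpy, scipy, OpenCV 4.12 (cv2) and the standard library are available. Lean on these libraries where they do the work, as an engineer would, in place of code of your own. Each camera call takes 0.05 s, during which the arm holds its last target. There are 200 camera calls.

TASK

Move the four tube housings, one at a time, from the carriers in the aluminium tray onto the posts of the curing rack and keep their sequence, counted from the handle ends: the housing nearest the tray's handle goes on the post nearest the rack's handle, the next on the next post, and so on. Set each one down over its post, standing upright with its foot on the rack's plate; do not drop it. Leave the adhesive bottle standing where it is.

Things in the scene. Friction and masses are not known exactly. Their poses are not given: they have to be found in the camera images.
- long (a point): centre (on the axis, 47.5 mm above the foot) of the housing that is a long plain tube: 95 mm tall, 50 mm outside diameter, two thin bright rings near its upper end. Metal sleeve, dark anodised outside, bright 44 mm bore, open at both ends, about 100 g; z up; yaw means nothing. Starts on a carrier, in any place of the tray.
- short (a point): centre (on the axis, 32.5 mm above the foot) of the housing that is a short plain tube: 65 mm tall, 50 mm outside diameter. Metal sleeve, dark anodised outside, bright 44 mm bore, open at both ends, about 100 g; z up; yaw means nothing. Starts on a carrier, in any place of the tray.
- flanged (a point): centre (on the axis, 40 mm above the foot) of the housing that is a flanged tube: 80 mm tall, 50 mm outside diameter, with a flange of 60 mm diameter and 6 mm thickness at its foot. Metal sleeve, dark anodised outside, bright 44 mm bore, open at both ends, about 100 g; z up; yaw means nothing. Starts on a carrier, in any place of the tray.
- finned (a point): centre (on the axis, 40 mm above the foot) of the housing that is a finned tube: 80 mm tall, with cooling fins of 58 mm diameter round it from 16 to 64 mm above its foot (grip over the fins, 58 mm wide), 50 mm diameter elsewhere. Metal sleeve, dark anodised outside, bright 44 mm bore, open at both ends, about 100 g; z up; yaw means nothing. Starts on a carrier, in any place of the tray.
- carrier_long: round grey plastic carrier, 70 mm diameter, 16 mm thick, under the long housing at the start. Origin under its centre; x along the row TOWARDS THE TRAY'S HANDLE, z up. Its top, under the housing's foot, is 22 mm above the bench; a 26 mm stub stands 28 mm higher, inside the housing. Fixed, one of four alike, 75 mm apart in a tray 310 x 84 mm (sides 18, ends 28 mm high), any yaw, left or right.
- carrier_short: round grey plastic carrier, 70 mm diameter, 16 mm thick, under the short housing at the start. Origin under its centre; x along the row TOWARDS THE TRAY'S HANDLE, z up. Its top, under the housing's foot, is 22 mm above the bench; a 26 mm stub stands 28 mm higher, inside the housing. Fixed, one of four alike, 75 mm apart in a tray 310 x 84 mm (sides 18, ends 28 mm high), any yaw, left or right.
- carrier_flanged: round grey plastic carrier, 70 mm diameter, 16 mm thick, under the flanged housing at the start. Origin under its centre; x along the row TOWARDS THE TRAY'S HANDLE, z up. Its top, under the housing's foot, is 22 mm above the bench; a 26 mm stub stands 28 mm higher, inside the housing. Fixed, one of four alike, 75 mm apart in a tray 310 x 84 mm (sides 18, ends 28 mm high), any yaw, left or right.
- carrier_finned: round grey plastic carrier, 70 mm diameter, 16 mm thick, under the finned housing at the start. Origin under its centre; x along the row TOWARDS THE TRAY'S HANDLE, z up. Its top, under the housing's foot, is 22 mm above the bench; a 26 mm stub stands 28 mm higher, inside the housing. Fixed, one of four alike, 75 mm apart in a tray 310 x 84 mm (sides 18, ends 28 mm high), any yaw, left or right.
- rack: steel rack, 290 x 80 mm, bar handle out from one end to 182 mm from the middle. Origin on the bench under its middle; x along the row TOWARDS THE HANDLE, z up. Plate top (for the housings' feet) 26 mm above the bench. White posts at x = +112.5 (nearest the handle), +37.5, -37.5, -112.5 mm, y = 0: 26 mm diameter, 44 mm above the plate, top 12 mm tapering. Fixed; any yaw, left or right.
- adhesive: bystander, to be left alone: small white bottle with red cap, 36 mm diameter, 85 mm high, loose; origin under its centre.
There are look-alikes about, which are no part of the job. Leave any blue or red look-alike of the part that bears flanged alone.

How it is judged:
By the outcome, as a careful person would: the job done as asked, in the order asked, and still so for the second after the job is handed in, with the robot touching nothing.
It also fails if it takes over 109 s, if anything falls off the work surface, if the arm or the gripper's body presses on something with over 40 N, if the wrist force passes 120 N, or if a joint passes its speed limit or range.

## Working session

There is one attempt and no reset: what is moved stays moved. The work goes in short steps, Python scripts to look and compute and a tool call to move; the robot and the scene stay as the last step left them, time stands still between calls to the robot, and variables do not carry over. Pictures are saved under pics/ and viewed, at most 14 in all, crops included, and the job is handed in when it is done.

Besides the shell and the picture viewer there is one more tool, called after "Call:" in YAML: its name, and indented under it one key for each argument. send_rows: Moves the arm, as the interface text tells. Its arguments: {"type":"object","properties":{"moves":{"type":"array","items":{"type":"number"}},"claw":{"type":"number"}},"required":["moves"]}

```bash
mkdir -p pics; ls; cat > h.py <<'E'
import numpy as np, cv2
from plant import r, capture, camera_info, nets
E
python3 - <<'E'
from h import *
s=r.sense(); print({k:np.round(v,3) for k,v in s.items()})
ims=[]
for c in ("scene","side"):
    im=capture(c); cv2.imwrite(f"pics/{c}0.png",im); i=camera_info(c); print(c,i)
    for n in ("long","short","flanged","finned","rack","adhesive"):
        for d in nets.recognise(n,c)[:4]: print(n,round(d['p'],2),np.round(d['bbox']))
E
```

```text
pics
{'t': np.float64(0.0), 'joint_pos': array([ 1.156,  0.3  ,  1.522,  0.   ,  1.321, -0.067]), 'joint_velocities': array([-0.001, -0.001, -0.001, -0.001, -0.   ,  0.001]), 'tau': array([ 0.0000e+00, -5.3180e+01, -3.5274e+01,  7.1000e-02,  2.4000e-02,
        0.0000e+00]), 'tool_pos': array([0.187, 0.517, 0.205]), 'ee_rot': array([-3.14 , -0.   ,  2.794]), 'ft_force': array([-0.91 ,  0.68 ,  0.089]), 'torque': array([-0.005, -0.026, -0.052]), 'grasp_force': np.float64(0.0), 'grip_width': np.float64(0.094)}
scene {'vertical_fov': 53.879325971611, 'cx': 281.7821187724584, 'cy': 208.50244347133815, 'pose': array([[-0.61347547, -0.56584407,  0.5508796 ,  1.08231043],
       [ 0.78945351, -0.4215137 ,  0.4461943 ,  0.48313413],
       [-0.0202731 ,  0.70862309,  0.7052959 ,  0.73696959],
       [ 0.        ,  0.        ,  0.        ,  1.        ]])}
long 0.79 [342. 214. 372. 264.]
short 0.95 [314. 205. 342. 246.]
short 0.32 [312. 228. 343. 253.]
flanged 0.87 [376. 192. 401. 232.]
flanged 0.86 [351. 293. 375. 343.]
flanged 0.84 [366. 235. 403. 287.]
flanged 0.68 [422. 281. 461. 325.]
finned 0.55 [294. 186. 317. 226.]
adhesive 0.59 [209. 224. 233. 256.]
side {'vertical_fov': 48.76563380795281, 'cx': 287.9376731711311, 'cy': 206.52377298779396, 'pose': array([[-0.92337754,  0.15895642, -0.34943781,  0.16348932],
       [-0.38336186, -0.42967924,  0.81756311,  1.00495887],
       [-0.02018927,  0.88888054,  0.45769398,  0.61281747],
       [ 0.        ,  0.        ,  0.        ,  1.        ]])}
short 0.94 [276. 224. 299. 259.]
flanged 0.91 [236. 249. 267. 298.]
flanged 0.78 [204. 291. 234. 347.]
flanged 0.77 [316. 257. 349. 302.]
finned 0.88 [290. 207. 314. 245.]
rack 0.93 [313. 158. 355. 213.]
adhesive 0.88 [244. 189. 255. 218.]
```

```bash
python3 - <<'E'
import cv2
a=cv2.imread("pics/scene0.png");b=cv2.imread("pics/side0.png")
cv2.imwrite("pics/s1.png",cv2.resize(a[110:380,180:540],None,fx=2.2,fy=2.2,interpolation=cv2.INTER_CUBIC))
cv2.imwrite("pics/s2.png",cv2.resize(b[110:380,150:510],None,fx=2.2,fy=2.2,interpolation=cv2.INTER_CUBIC))
E
```

```text
(no output)
```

View pics/s1.png

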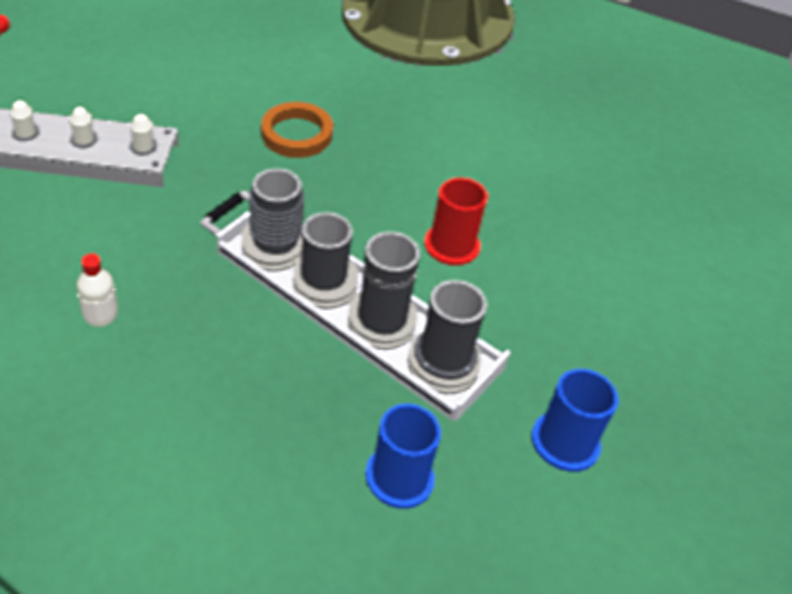

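View pics/s2.png

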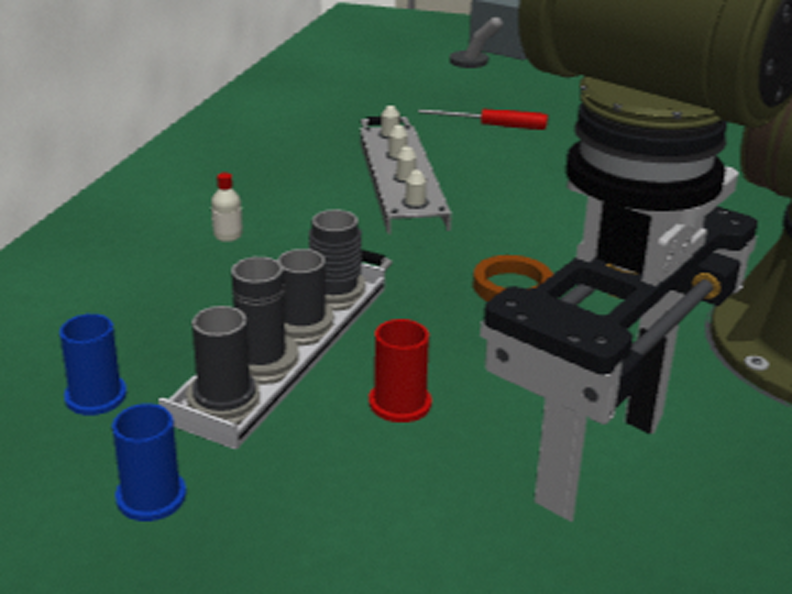

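Scene crop: the tray handle is at (225,208). From there the tray holds finned (276,184), short (327,230), long (392,252) and flanged (457,303). The blue tubes at (408,430) and (585,395) and the red one at (460,200) stand outside the tray, so they are look-alikes to ignore. In the side crop the rack handle is at its far end (378,120).

```bash
cat >> h.py <<'E'
def ray(c,u,v,info=None):
    i=info or camera_info(c); f=210/np.tan(np.radians(i['vertical_fov']/2)); P=i['pose']
    d=P[:3,:3]@np.array([(u-i['cx'])/f,-(v-i['cy'])/f,-1]); return P[:3,3],d
def onz(c,u,v,z,info=None):
    o,d=ray(c,u,v,info); return o+d*(z-o[2])/d[2]
def tool(target,yaw=None):
    "shift in tool axes from current pose"
    from scipy.spatial.transform import Rotation as R
    s=r.sense(); M=R.from_euler('xyz',s['ee_rot']); return M.inv().apply(np.array(target)-s['tool_pos'])
E
python3 - <<'E'
from h import *
A=dict(finned=(276,184,335,220,.102),short=(327,230,303,262,.087),long=(392,252,259,271,.117),flanged=(457,303,220,322,.102),
 p4=(142,117,416,173,.070),p3=(80,110,407,149,.070),p2=(22,103,399,127,.070),p1=(None,0,390,107,.07),bottle=(92,260,225,178,.085))
for n,(a,b,c,d,z) in A.items():
    s=onz("side",150+c/2.2,110+d/2.2,z)
    print(n, None if a is None else onz("scene",180+a/2.2,110+b/2.2,z).round(3), s.round(3))
print(camera_info("wrist"))
E
```

```text
finned [0.517 0.095 0.102] [0.515 0.097 0.102]
short [0.528 0.166 0.087] [0.523 0.169 0.087]
long [0.542 0.244 0.117] [0.535 0.247 0.117]
flanged [0.548 0.317 0.102] [0.541 0.32  0.102]
p4 [ 0.488 -0.118  0.07 ] [ 0.487 -0.113  0.07 ]
p3 [ 0.522 -0.186  0.07 ] [ 0.52 -0.18  0.07]
p2 [ 0.553 -0.251  0.07 ] [ 0.553 -0.249  0.07 ]
p1 None [ 0.588 -0.316  0.07 ]
bottle [0.697 0.004 0.085] [0.691 0.011 0.085]
{'vertical_fov': 58.00669708556254, 'cx': 279.232491090431, 'cy': 208.31719913887224, 'pose': array([[ 3.38720939e-01, -9.15921953e-01, -2.15302349e-01,
         1.25773555e-01],
       [ 9.40886843e-01,  3.29667136e-01,  7.77915713e-02,
         5.40804608e-01],
       [-2.72899178e-04, -2.28924782e-01,  9.73444076e-01,
         3.84489282e-01],
       [ 0.00000000e+00,  0.00000000e+00,  0.00000000e+00,
         1.00000000e+00]])}
```

Call:
send_rows:
  moves: [-0.44,-0.22,-0.055,0,0,77.5,-0.44,-0.22,-0.055,0,0,77.5,-0.44,-0.22,-0.055,0,0,77.5,-0.44,-0.22,-0.055,0,0,77.5,-0.44,-0.22,-0.055,0,0,77.5,-0.44,-0.22,-0.055,0,0,77.5,-0.44,-0.22,-0.055,0,0,77.5,-0.44,-0.22,-0.055,0,0,77.5,-0.44,-0.22,-0.055,0,0,77.5,-0.44,-0.22,-0.055,0,0,77.5,-0.44,-0.22,-0.055,0,0,77.5]
  claw: 1

```text
t: 2.08
tool_pos: [0.5255, 0.1612, 0.2605]
ee_rot: [-3.142, -0.0, 1.443]
ft_force: [0.4, 0.3, 0.3]
grip_width: 0.0941
grasp_force: 0.0
```

```bash
python3 - <<'E'
from h import *
s=r.sense(); print(s['t'],s['tool_pos'].round(4),np.degrees(s['ee_rot']).round(2),s['joint_pos'].round(2))
i=camera_info("wrist"); im=capture("wrist"); np.save("w1.npy",i,allow_pickle=True); cv2.imwrite("pics/w1.png",im)
H=dict(finned=.102,short=.087,long=.117,flanged=.102)
for n in H:
    for d in nets.masks_of(n,"wrist")[:3]: print(n,round(d['p'],2),np.round(d['bbox']))
E
```

```text
2.075 [0.5255 0.1612 0.2605] [-1.800e+02 -1.000e-02  8.267e+01] [0.23 0.26 1.44 0.   1.44 0.36]
finned 0.88 [248. 217. 311. 285.]
finned 0.18 [250.  80. 310. 138.]
short 0.74 [258. 152. 306. 213.]
long 0.89 [255.  64. 314. 129.]
flanged 0.95 [ 99.  90. 179. 146.]
flanged 0.68 [370.   2. 423.  20.]
flanged 0.62 [246.   0. 309.  63.]
```

View pics/w1.png

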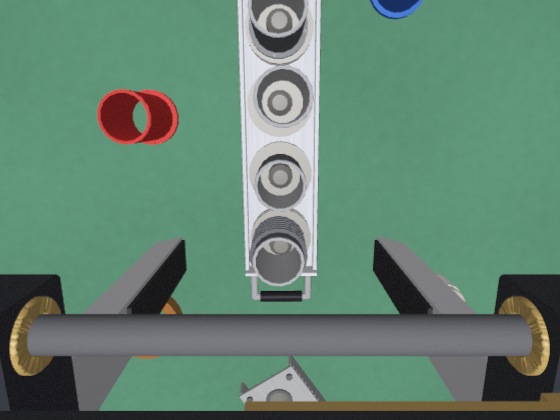

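The wrist view shows finned at (279,259) nearest the handle at (281,296), then short at (281,182), long at (281,97) and flanged at (278,15). The red look-alike is off to the left at (138,117) and a blue one is at the top right.

```bash
python3 - <<'E'
from h import *
i=np.load("w1.npy",allow_pickle=True).item()
for u,v in ((280,20),(281,101),(281,177),(281,247)): print("stub",onz(0,u,v,.05,i).round(4))
im=cv2.imread("pics/w1.png",0)
for n,(u,v,z) in dict(finned=(279,259,.102),short=(281,182,.087),long=(281,97,.117),flanged=(278,9,.102)).items(): print(n,onz(0,u,v,z,i).round(4))
E
```

```text
stub [0.5463 0.3183 0.05  ]
stub [0.538 0.245 0.05 ]
stub [0.5286 0.1697 0.05  ]
stub [0.5191 0.0939 0.05  ]
finned [0.5178 0.1002 0.102 ]
short [0.5286 0.1706 0.087 ]
long [0.5378 0.2452 0.117 ]
flanged [0.5441 0.3146 0.102 ]
```

Call:
send_rows:
  moves: [-0.066,0.0025,0,0,0,0,-0.066,0.0025,0.02,0,0,0,-0.066,0.0025,0.08,0,0,0,-0.066,0.0025,0.13,0,0,0,-0.066,0.0025,0.17,0,0,0,-0.066,0.0025,0.2,0,0,0,-0.066,0.0025,0.2155,0,0,0,-0.066,0.0025,0.2155,0,0,0]
  claw: 1

```text
t: 3.32
tool_pos: [0.5199, 0.0946, 0.0447]
ee_rot: [-3.141, 0.0, 1.441]
ft_force: [0.1, 0.4, 0.3]
grip_width: 0.0942
grasp_force: 0.0
```

Call:
send_rows:
  moves: [0,0,0,0,0,0,0,0,0,0,0,0,0,0,0,0,0,0,0,0,0,0,0,0,0,0,0,0,0,0,0,0,0,0,0,0]
  claw: -1

```text
t: 4.08
tool_pos: [0.5201, 0.0946, 0.0453]
ee_rot: [3.142, -0.0, 1.441]
ft_force: [-4.2, -0.1, 5.8]
grip_width: 0.0583
grasp_force: 30.0
```

Call:
send_rows:
  moves: [0,0,-0.03,0,0,0,0,0,-0.08,0,0,0,0,0,-0.14,0,0,0,-0.03,0.01,-0.16,0,0,-3,-0.09,0.027,-0.16,0,0,-8,-0.14,0.042,-0.16,0,0,-14,-0.19,0.057,-0.16,0,0,-20,-0.24,0.072,-0.16,0,0,-26,-0.29,0.087,-0.16,0,0,-30,-0.34,0.102,-0.16,0,0,-34,-0.38,0.114,-0.16,0,0,-34,-0.399,0.12,-0.16,0,0,-34,-0.399,0.12,-0.16,0,0,-34]

```text
t: 5.7
tool_pos: [0.5872, -0.3176, 0.204]
ee_rot: [-3.141, -0.001, 2.033]
ft_force: [-0.3, 0.6, -1.7]
grip_width: 0.0582
grasp_force: 30.0
```

```bash
python3 - <<'E'
from h import *
s=r.sense(); print(s['t'],s['tool_pos'].round(4),np.degrees(s['ee_rot']).round(2),s['joint_pos'].round(2),s['grip_width'])
i=camera_info("wrist"); im=capture("wrist"); np.save("w2.npy",i,allow_pickle=True); cv2.imwrite("pics/w2.png",im)
for d in nets.recognise("rack","wrist")[:3]: print(round(d['p'],2),np.round(d['bbox']))
E
```

```text
5.7 [ 0.5872 -0.3176  0.204 ] [-1.7996e+02 -5.0000e-02  1.1648e+02] [-0.55  0.57  1.14 -0.    1.43 -1.01] 0.058194429062955334
0.68 [237.   0. 331. 264.]
0.26 [206. 199. 351. 369.]
```

View pics/w2.png

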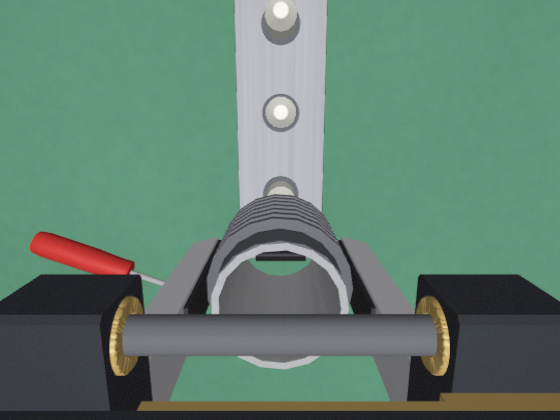

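The view down the rack shows post tops at (281,10), (281,112) and (281,~193, partly hidden). The black handle shows through the bore at (280,257), and the row is vertical in the image.

```bash
python3 - <<'E'
from h import *
i=np.load("w2.npy",allow_pickle=True).item()
for u,v in ((281,10),(281,112)): print(onz(0,u,v,.07,i).round(4))
for u,v in ((281,25),(281,113)): print(onz(0,u,v,.026,i).round(4), 'base')
print('handle', onz(0,281,257,.03,i).round(3),'edges',onz(0,236,60,.026,i).round(4),onz(0,327,60,.026,i).round(4))
print('finned rim',onz(0,280,302,.261,i).round(4))
E
```

```text
[ 0.5231 -0.1849  0.07  ]
[ 0.5567 -0.2517  0.07  ]
[ 0.5235 -0.1854  0.026 ] base
[ 0.5568 -0.2517  0.026 ] base
handle [ 0.619 -0.375  0.03 ] edges [ 0.5007 -0.2288  0.026 ] [ 0.5728 -0.1927  0.026 ]
finned rim [ 0.5864 -0.3131  0.261 ]
```

Call:
send_rows:
  moves: [-0.0045,0.002,0,0,0,0,-0.0045,0.002,0.04,0,0,0,-0.0045,0.002,0.08,0,0,0,-0.0045,0.002,0.11,0,0,0,-0.0045,0.002,0.135,0,0,0,-0.0045,0.002,0.149,0,0,0,-0.0045,0.002,0.153,0,0,0,-0.0045,0.002,0.155,0,0,0,-0.0045,0.002,0.156,0,0,0,-0.0045,0.002,0.156,0,0,0]

```text
t: 7.05
tool_pos: [0.5915, -0.3199, 0.0495]
ee_rot: [3.141, 0.001, 2.035]
ft_force: [-0.2, -0.3, -1.5]
grip_width: 0.0579
grasp_force: 30.0
```

Call:
send_rows:
  moves: [0,0,0.0005,0,0,0,0,0,0.001,0,0,0,0,0,0.001,0,0,0]

```text
t: 7.42
tool_pos: [0.5915, -0.3199, 0.0493]
ee_rot: [3.141, 0.001, 2.035]
ft_force: [-3.5, 2.1, 8.6]
grip_width: 0.0579
grasp_force: 30.0
```

Call:
send_rows:
  moves: [0,0,0,0,0,0,0,0,0,0,0,0,0,0,0,0,0,0,0,0,0,0,0,0,0,0,-0.03,0,0,0,0,0,-0.09,0,0,0,0,0,-0.15,0,0,0,0.047,0.016,-0.16,0,0,4,0.1,0.035,-0.16,0,0,9,0.155,0.054,-0.16,0,0,14,0.21,0.073,-0.16,0,0,19,0.265,0.0925,-0.16,0,0,24,0.32,0.1117,-0.16,0,0,29,0.375,0.131,-0.16,0,0,34,0.43,0.15,-0.16,0,0,34,0.4657,0.1625,-0.16,0,0,34,0.4657,0.1625,-0.16,0,0,34,0.4657,0.1625,-0.16,0,0,34]
  claw: 1

```text
t: 9.68
tool_pos: [0.5284, 0.1688, 0.2079]
ee_rot: [-3.142, 0.0, 1.441]
ft_force: [-1.0, 0.0, -0.4]
grip_width: 0.0937
grasp_force: 0.0
```

```bash
python3 - <<'E'
from h import *
s=r.sense(); print(s['t'],s['tool_pos'].round(4),np.degrees(s['ee_rot']).round(2),tool([.5285,.1695,.045]).round(4))
im=capture("scene"); im2=capture("side")
cv2.imwrite("pics/c1.png",np.hstack([cv2.resize(im[100:240,100:360],(400,215)),cv2.resize(im2[110:270,220:420],(400,320))[:215]]))
i=camera_info("wrist");w=capture("wrist");cv2.imwrite("pics/w3.png",w); np.save("w3.npy",i,allow_pickle=True)
cv2.imwrite("pics/c1.png",np.vstack([cv2.imread("pics/c1.png"),cv2.resize(w,(800,600))[:380]]))
E
```

```text
9.675 [0.5284 0.1688 0.2079] [-1.800e+02  1.000e-02  8.257e+01] [0.0007 0.     0.1629]
```

View pics/c1.png

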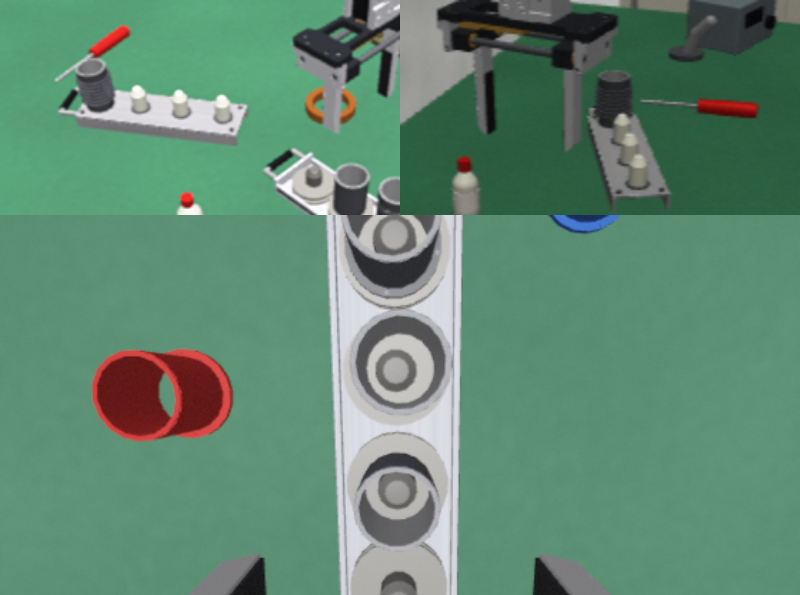

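Finned stands upright on the handle-end post, at (95,85) in the composite. Short (398,507) is next under the gripper.

Call:
send_rows:
  moves: [0,0,0.04,0,0,0,0,0,0.09,0,0,0,0,0,0.13,0,0,0,0,0,0.155,0,0,0,0,0,0.163,0,0,0,0,0,0.163,0,0,0]
  claw: 1

```text
t: 10.58
tool_pos: [0.5286, 0.169, 0.0453]
ee_rot: [3.141, -0.0, 1.441]
ft_force: [0.4, 0.4, 0.6]
grip_width: 0.0942
grasp_force: 0.0
```

Call:
send_rows:
  moves: [0,0,0,0,0,0,0,0,0,0,0,0,0,0,0,0,0,0,0,0,0,0,0,0,0,0,0,0,0,0,0,0,0,0,0,0,0,0,0,0,0,0]
  claw: -1

```text
t: 11.45
tool_pos: [0.5283, 0.1694, 0.045]
ee_rot: [-3.142, 0.0, 1.441]
ft_force: [-1.6, -0.9, 1.2]
grip_width: 0.0492
grasp_force: 29.9
```

```bash
python3 - <<'E'
from h import *
i=np.load("w3.npy",allow_pickle=True).item()
print('rims',[onz(0,u*.7,(v-215)*.7,z,i).round(4)[:2] for u,v,z in ((398,507,.087),(402,362,.117))])
s=r.sense(); print(s['tool_pos'].round(4),np.degrees(s['ee_rot']).round(2),tool([.5567,-.2517,.209]).round(4))
E
```

```text
rims [array([0.5283, 0.1682]), array([0.5404, 0.2456])]
[0.5283 0.1694 0.045 ] [-180.      0.     82.58] [-0.4139  0.0826 -0.164 ]
```

Call:
send_rows:
  moves: [0,0,-0.03,0,0,0,0,0,-0.09,0,0,0,0,0,-0.15,0,0,0,-0.05,0.01,-0.16,0,0,-4,-0.1,0.02,-0.16,0,0,-9,-0.15,0.03,-0.16,0,0,-14,-0.2,0.04,-0.16,0,0,-19,-0.25,0.05,-0.16,0,0,-24,-0.3,0.06,-0.16,0,0,-29,-0.35,0.07,-0.16,0,0,-34,-0.395,0.079,-0.16,0,0,-34,-0.414,0.0826,-0.16,0,0,-34,-0.414,0.0826,-0.16,0,0,-34,-0.414,0.0826,-0.15,0,0,-34,-0.414,0.0826,-0.11,0,0,-34,-0.414,0.0826,-0.07,0,0,-34,-0.414,0.0826,-0.04,0,0,-34,-0.414,0.0826,-0.018,0,0,-34,-0.414,0.0826,-0.008,0,0,-34,-0.414,0.0826,-0.008,0,0,-34]

```text
t: 13.95
tool_pos: [0.5567, -0.251, 0.0527]
ee_rot: [-3.141, -0.001, 2.035]
ft_force: [-0.3, -0.8, -0.9]
grip_width: 0.0485
grasp_force: 29.9
```

Call:
send_rows:
  moves: [0,0,0.002,0,0,0,0,0,0.003,0,0,0,0,0,0.0035,0,0,0,0,0,0.0035,0,0,0]

```text
t: 14.45
tool_pos: [0.5567, -0.2519, 0.0496]
ee_rot: [3.141, 0.0, 2.034]
ft_force: [-0.6, 0.7, 0.4]
grip_width: 0.0489
grasp_force: 29.9
```

Call:
send_rows:
  moves: [0,0,0.0005,0,0,0,0,0,0.0005,0,0,0]

```text
t: 14.7
tool_pos: [0.5567, -0.2519, 0.049]
ee_rot: [3.142, 0.0, 2.035]
ft_force: [-0.3, -0.6, 0.6]
grip_width: 0.0487
grasp_force: 29.9
```

```bash
python3 - <<'E'
from h import *
s=r.sense(); print(s['tool_pos'].round(4),np.degrees(s['ee_rot']).round(2),tool([.539,.2445,.21]).round(4))
E
```

```text
[ 0.5567 -0.2519  0.049 ] [1.8000e+02 1.0000e-02 1.1657e+02] [ 0.4518  0.2062 -0.161 ]
```

Call:
send_rows:
  moves: [0,0,0.0005,0,0,0,0,0,0.0005,0,0,0]

```text
t: 14.95
tool_pos: [0.5568, -0.2519, 0.049]
ee_rot: [3.141, 0.0, 2.035]
ft_force: [-1.8, 1.3, 5.6]
grip_width: 0.0484
grasp_force: 29.9
```

Call:
send_rows:
  moves: [0,0,0,0,0,0,0,0,0,0,0,0,0,0,0,0,0,0,0,0,0,0,0,0,0,0,-0.03,0,0,0,0,0,-0.09,0,0,0,0,0,-0.15,0,0,0,0.045,0.0206,-0.161,0,0,4,0.095,0.043,-0.161,0,0,9,0.145,0.066,-0.161,0,0,14,0.195,0.089,-0.161,0,0,19,0.245,0.112,-0.161,0,0,24,0.3,0.137,-0.161,0,0,29,0.355,0.162,-0.161,0,0,34,0.405,0.185,-0.161,0,0,34,0.4518,0.206,-0.161,0,0,34,0.4518,0.206,-0.161,0,0,34,0.4518,0.206,-0.161,0,0,34]
  claw: 1

```text
t: 17.2
tool_pos: [0.5388, 0.244, 0.2093]
ee_rot: [-3.141, 0.0, 1.441]
ft_force: [0.2, 0.2, 0.3]
grip_width: 0.094
grasp_force: 0.0
```

```bash
python3 - <<'E'
from h import *
s=r.sense(); print(s['t'],s['tool_pos'].round(4),np.degrees(s['ee_rot']).round(2),tool([.538,.2445,.055]).round(4))
im=capture("scene"); im2=capture("side")
a=np.hstack([cv2.resize(im[100:240,100:360],(400,215)),cv2.resize(im2[110:270,220:420],(400,320))[:215]])
i=camera_info("wrist");w=capture("wrist");cv2.imwrite("pics/w4.png",w); np.save("w4.npy",i,allow_pickle=True)
cv2.imwrite("pics/c2.png",np.vstack([a,cv2.resize(w,(800,600))[:380]]))
E
```

```text
17.2 [0.5388 0.244  0.2093] [-1.7999e+02  2.0000e-02  8.2580e+01] [ 0.0005 -0.0009  0.1543]
```

View pics/c2.png

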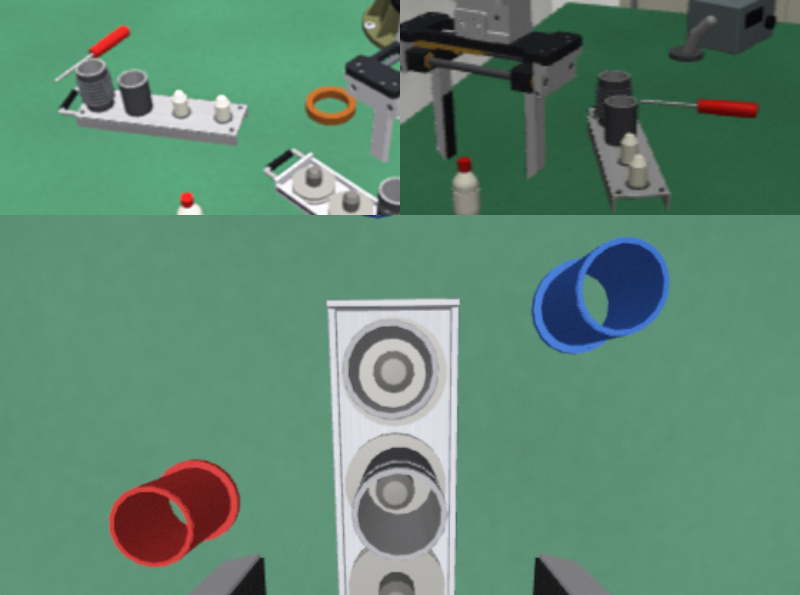

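Short stands on the second post. Long is centred at (398,512) and flanged at (392,370); the red and blue look-alikes are well clear of the fingers.

Call:
send_rows:
  moves: [0.0005,-0.001,0.04,0,0,0,0.0005,-0.001,0.09,0,0,0,0.0005,-0.001,0.125,0,0,0,0.0005,-0.001,0.147,0,0,0,0.0005,-0.001,0.154,0,0,0,0.0005,-0.001,0.154,0,0,0]
  claw: 1

```text
t: 18.1
tool_pos: [0.5382, 0.2447, 0.0559]
ee_rot: [3.141, -0.0, 1.44]
ft_force: [-0.8, -0.5, -0.3]
grip_width: 0.0938
grasp_force: 0.0
```

Call:
send_rows:
  moves: [0,0,0,0,0,0,0,0,0,0,0,0,0,0,0,0,0,0,0,0,0,0,0,0,0,0,0,0,0,0,0,0,0,0,0,0,0,0,0,0,0,0]
  claw: -1

```text
t: 18.98
tool_pos: [0.538, 0.2451, 0.0556]
ee_rot: [3.141, -0.0, 1.441]
ft_force: [0.6, -0.2, 2.3]
grip_width: 0.0503
grasp_force: 30.0
```

```bash
python3 - <<'E'
from h import *
i=np.load("w4.npy",allow_pickle=True).item()
print('rims',[onz(0,u*.7,(v-215)*.7,z,i).round(4)[:2] for u,v,z in ((400,512,.117),(390,369,.102))])
s=r.sense(); print(s['tool_pos'].round(4),np.degrees(s['ee_rot']).round(2),tool([.5232,-.185,.22]).round(4))
E
```

```text
rims [array([0.5404, 0.2468]), array([0.5445, 0.3185])]
[0.538  0.2451 0.0556] [ 1.7999e+02 -1.0000e-02  8.2570e+01] [-0.4284  0.041  -0.1645]
```

Call:
send_rows:
  moves: [0,0,-0.03,0,0,0,0,0,-0.09,0,0,0,0,0,-0.15,0,0,0,-0.05,0.005,-0.16,0,0,-4,-0.1,0.01,-0.16,0,0,-9,-0.15,0.015,-0.16,0,0,-14,-0.2,0.02,-0.16,0,0,-19,-0.255,0.025,-0.16,0,0,-24,-0.31,0.03,-0.16,0,0,-29,-0.365,0.035,-0.16,0,0,-34,-0.41,0.039,-0.16,0,0,-34,-0.4285,0.041,-0.16,0,0,-34,-0.4285,0.041,-0.16,0,0,-34,-0.4285,0.041,-0.15,0,0,-34,-0.4285,0.041,-0.11,0,0,-34,-0.4285,0.041,-0.07,0,0,-34,-0.4285,0.041,-0.04,0,0,-34,-0.4285,0.041,-0.018,0,0,-34,-0.4285,0.041,-0.008,0,0,-34,-0.4285,0.041,-0.008,0,0,-34]

```text
t: 21.48
tool_pos: [0.5231, -0.1844, 0.0632]
ee_rot: [-3.141, -0.001, 2.036]
ft_force: [0.9, -0.2, -0.7]
grip_width: 0.0505
grasp_force: 30.0
```

Call:
send_rows:
  moves: [0,0,0.002,0,0,0,0,0,0.003,0,0,0,0,0,0.004,0,0,0,0,0,0.004,0,0,0]

```text
t: 21.98
tool_pos: [0.5232, -0.1852, 0.0595]
ee_rot: [3.142, 0.0, 2.034]
ft_force: [0.3, -0.3, -0.7]
grip_width: 0.0505
grasp_force: 30.0
```

Call:
send_rows:
  moves: [0,0,0.0005,0,0,0,0,0,0.0008,0,0,0,0,0,0.0008,0,0,0]

```text
t: 22.35
tool_pos: [0.5233, -0.1853, 0.0595]
ee_rot: [3.141, 0.0, 2.035]
ft_force: [-4.6, -0.1, 8.6]
grip_width: 0.0502
grasp_force: 30.0
```

```bash
python3 - <<'E'
from h import *
s=r.sense(); print(s['tool_pos'].round(4),np.degrees(s['ee_rot']).round(2),tool([.5455,.3185,.21]).round(4))
E
```

```text
[ 0.5233 -0.1853  0.0595] [1.7999e+02 3.0000e-02 1.1657e+02] [ 0.4405  0.2452 -0.1507]
```

Call:
send_rows:
  moves: [0,0,0,0,0,0,0,0,0,0,0,0,0,0,0,0,0,0,0,0,0,0,0,0,0,0,-0.03,0,0,0,0,0,-0.09,0,0,0,0,0,-0.15,0,0,0,0.045,0.025,-0.15,0,0,4,0.095,0.053,-0.15,0,0,9,0.145,0.081,-0.15,0,0,14,0.195,0.1085,-0.15,0,0,19,0.245,0.136,-0.15,0,0,24,0.295,0.164,-0.15,0,0,29,0.345,0.192,-0.15,0,0,34,0.395,0.22,-0.15,0,0,34,0.4405,0.245,-0.15,0,0,34,0.4405,0.245,-0.15,0,0,34,0.4405,0.245,-0.15,0,0,34]
  claw: 1

```text
t: 24.6
tool_pos: [0.5452, 0.318, 0.2084]
ee_rot: [-3.141, 0.0, 1.441]
ft_force: [0.1, -0.4, 0.2]
grip_width: 0.0943
grasp_force: 0.0
```

```bash
python3 - <<'E'
from h import *
s=r.sense(); print(s['t'],s['tool_pos'].round(4),np.degrees(s['ee_rot']).round(2),tool([.5455,.3185,.045]).round(4))
im=capture("scene"); im2=capture("side")
a=np.hstack([cv2.resize(im[100:240,100:360],(400,215)),cv2.resize(im2[110:270,220:420],(400,320))[:215]])
i=camera_info("wrist");w=capture("wrist");cv2.imwrite("pics/w5.png",w); np.save("w5.npy",i,allow_pickle=True)
cv2.imwrite("pics/c3.png",np.vstack([a,cv2.resize(w,(800,600))[:380]]))
E
```

```text
24.6 [0.5452 0.318  0.2084] [-1.7998e+02  3.0000e-02  8.2580e+01] [0.0006 0.0003 0.1634]
```

View pics/c3.png

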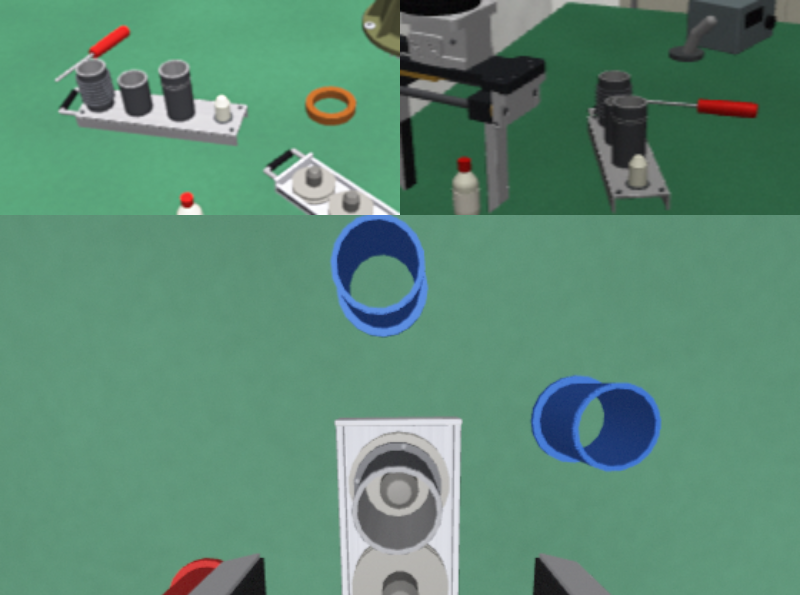

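Long stands on the third post. The dark flanged housing sits in the tray at (397,508), and the red and blue ones are outside it.

Call:
send_rows:
  moves: [0.0005,0,0.04,0,0,0,0.0005,0,0.09,0,0,0,0.0005,0,0.13,0,0,0,0.0005,0,0.155,0,0,0,0.0005,0,0.163,0,0,0,0.0005,0,0.163,0,0,0]
  claw: 1

```text
t: 25.5
tool_pos: [0.5457, 0.3186, 0.0462]
ee_rot: [3.141, -0.0, 1.44]
ft_force: [-0.4, -0.1, -0.8]
grip_width: 0.0941
grasp_force: 0.0
```

Call:
send_rows:
  moves: [0,0,0,0,0,0,0,0,0,0,0,0,0,0,0,0,0,0,0,0,0,0,0,0,0,0,0,0,0,0,0,0,0,0,0,0,0,0,0,0,0,0]
  claw: -1

```text
t: 26.38
tool_pos: [0.5453, 0.3189, 0.0457]
ee_rot: [-3.142, -0.0, 1.441]
ft_force: [-0.6, -0.7, 2.6]
grip_width: 0.0501
grasp_force: 30.0
```

```bash
python3 - <<'E'
from h import *
i=np.load("w5.npy",allow_pickle=True).item()
print('rims',[onz(0,u*.7,(v-215)*.7,z,i).round(4)[:2] for u,v,z in ((397,508,.102),)])
s=r.sense(); print(s['tool_pos'].round(4),np.degrees(s['ee_rot']).round(2),tool([.4895,-.118,.22]).round(4))
E
```

```text
rims [array([0.5451, 0.3199])]
[0.5453 0.3189 0.0457] [-180.     -0.     82.58] [-0.4405  0.0011 -0.1743]
```

Call:
send_rows:
  moves: [0,0,-0.03,0,0,0,0,0,-0.09,0,0,0,0,0,-0.15,0,0,0,-0.05,0,-0.16,0,0,-4,-0.1,0,-0.16,0,0,-9,-0.155,0,-0.16,0,0,-14,-0.21,0,-0.16,0,0,-19,-0.265,0,-0.16,0,0,-24,-0.32,0,-0.16,0,0,-29,-0.375,0.001,-0.16,0,0,-34,-0.42,0.001,-0.16,0,0,-34,-0.4405,0.001,-0.16,0,0,-34,-0.4405,0.001,-0.16,0,0,-34,-0.4405,0.001,-0.15,0,0,-34,-0.4405,0.001,-0.11,0,0,-34,-0.4405,0.001,-0.07,0,0,-34,-0.4405,0.001,-0.04,0,0,-34,-0.4405,0.001,-0.018,0,0,-34,-0.4405,0.001,-0.008,0,0,-34,-0.4405,0.001,-0.008,0,0,-34]

```text
t: 28.88
tool_pos: [0.4892, -0.1175, 0.0533]
ee_rot: [-3.141, -0.001, 2.035]
ft_force: [0.8, -0.5, -1.5]
grip_width: 0.0501
grasp_force: 30.0
```

Call:
send_rows:
  moves: [0,0,0.002,0,0,0,0,0,0.003,0,0,0,0,0,0.004,0,0,0,0,0,0.0045,0,0,0,0,0,0.0045,0,0,0]

```text
t: 29.5
tool_pos: [0.4895, -0.1181, 0.0497]
ee_rot: [3.141, 0.0, 2.035]
ft_force: [-2.0, 0.2, 5.2]
grip_width: 0.0498
grasp_force: 30.0
```

In contact with the plate; release, lift clear and check.

Call:
send_rows:
  moves: [0,0,0,0,0,0,0,0,0,0,0,0,0,0,0,0,0,0,0,0,0,0,0,0,0,0,-0.03,0,0,0,0,0,-0.09,0,0,0,0,0,-0.15,0,0,0,0.06,0,-0.18,0,0,0,0.12,0,-0.18,0,0,0,0.12,0,-0.18,0,0,0]
  claw: 1

```text
t: 30.75
tool_pos: [0.4346, -0.0084, 0.2299]
ee_rot: [3.14, 0.001, 2.038]
ft_force: [1.1, -0.8, -0.3]
grip_width: 0.0941
grasp_force: 0.0
```

```bash
python3 - <<'E'
from h import *
im=capture("scene"); im2=capture("side")
cv2.imwrite("pics/c4.png",np.vstack([cv2.resize(im[100:310,80:480],(560,294)),cv2.resize(im2[110:320,180:580],(560,294))]))
print(r.sense()['t'])
E
```

```text
30.85
```

View pics/c4.png

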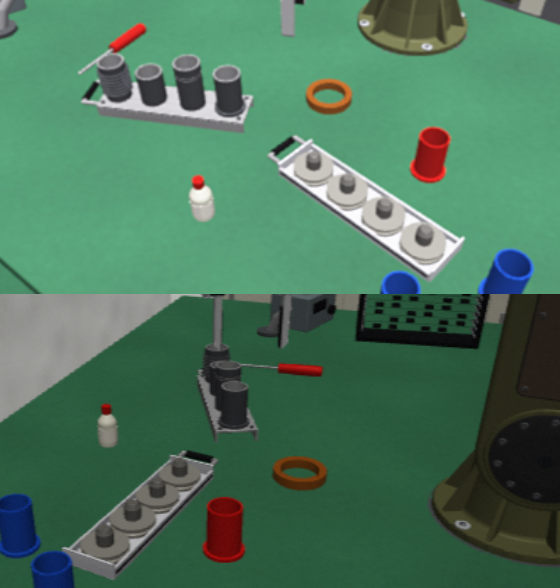

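All four stand upright on the rack in order from the handle: finned (114,78), short (151,84), long (188,82), flanged (228,90). The bottle is still standing at (202,200).

```bash
python3 -c "
from plant import r
print(r.hand_in())"
```

```text
the job is handed in; nothing more can be done
None
```

All four housings stand upright on the rack posts in their tray sequence from the handle (finned, short, long, flanged), the bottle was not touched, and the job was handed in at about 31 s of the 109 s allowed.

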